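Shim the rocking hand press

TASK

The green hand press beside the orange wedge rocks because its front right foot has lost its rubber pad. With gentle pushes alone, gripping and lifting nothing, slide the wedge along the bench, thin end first, under that bare foot until it is just snug (not so far that it jacks the press out of level), then press down firmly with the fingertips on the corner of the base above that foot to prove that it no longer rocks, and let go. Do not shove the press along the bench, and leave the rivet dish, the beeswax and the thread spool round it where they are.

Things in the scene. Friction and masses are not known exactly. Their poses are not given: they have to be found in the camera images.
- press: dark green cast hand press, loose, about 2.8 kg, 320 mm high. Origin on the bench under the centre of its base; +x from its front to the column at its rear, +y to its left. Base plate 200 (x) by 150 mm (y), 16 to 32 mm above the bench. Feet at x = +-80, y = +-58 mm: three have 29 mm black rubber pads, the front right one is a bare stud. Level on three feet; 4 to 6 N on that corner rocks it
- bare_foot (a point): centre of the flat bottom of the bare steel stud (20 mm in diameter), 7 mm above the bench while the press stands level, 20 mm behind the front edge and 17 mm inside the right edge of the base plate; free space round it beneath the plate
- test_corner (a point): top of the steel screw head, 13 mm wide, on the flat upper face of the base plate straight above the bare foot, 33 mm above the bench: the place to press down on (10 N is a fair test)
- wedge: orange plastic wedge, loose, 50 g, 90 mm long (x), 44 mm wide (y), lying flat; its top falls evenly from 16 mm at the thick end (-x) to 2.5 mm at the thin end (+x). Origin: centre of the underside. Slides with under 1 N; it first touches the stud when the stud's centre is over its x = +25 mm; 6.7 mm further in would jack the corner up by 1 mm, which takes 10 to 20 N of push
- wedge_heel (a point): centre of the wedge's upright thick end face, 44 mm wide and 16 mm high, 8 mm above the bench: the face to push on
- rivet_dish: bystander: round steel dish of brass rivets, 71 mm across, 16 mm high, loose; origin at the centre of its underside
- beeswax: bystander: yellow block of beeswax, 36 x 58 x 20 mm, loose; origin at the centre of its underside
- thread_spool: bystander: upright spool of tan thread, 36 mm wide, 70 mm high, loose; origin in its underside

How it is judged:
On the way, in this order (a step that is already met when the one before it is completed fails the run):
1. the wedge lies under the bare foot, snug in the gap (x of bare_foot in the frame of wedge between 0.016 and 0.033 m and y of bare_foot in the frame of wedge between -0.018 and 0.018 m), for 0.2 s.
2. the fingers press down on the corner above the foot with over 6 N, the wedge carries the push and the press stays level (contact force between the fingers and press above 6 N and contact force between wedge and press above 1.5 N and angle between press's own z axis and vertical below 0.012 rad and horizontal distance between the grasp point and test_corner below 0.05 m), for 0.2 s.
At the end, for the whole second after the job is handed in: The wedge lies flat under the bare foot (foot's centre 16 to 33 mm thin-endward of its middle, within 18 mm of its centre line); wedge and press at rest, press level within 0.010 rad and within 20 mm (bare foot 25 mm) of where it stood; bystanders within 15 mm of where they stood (all of step 1 and angle between press's own z axis and vertical below 0.01 rad and angle between wedge's own z axis and vertical below 0.03 rad and distance of press from where it was at the start of the episode below 0.02 m and distance of bare_foot from where it was at the start of the episode below 0.025 m and distance of each of rivet_dish, beeswax, thread_spool from where it was at the start of the episode below 0.015 m and linear speed of each of press, wedge below 0.02 m/s); the robot touches nothing.
It fails at once if the wedge is lifted off the bench or tipped up (height (world z) of wedge above 0.008 m or angle between wedge's own z axis and vertical above 0.25 rad).
It fails at once if the wedge is gripped hard or rammed (over 25 N) (contact force between the fingers and wedge above 25 N).
It fails at once if the press is lifted or tipped (height (world z) of press above 0.012 m or angle between press's own z axis and vertical above 0.12 rad).
It fails at once if the press is shoved along the bench (distance of press from where it was at the start of the episode above 0.03 m).
It fails at once if a bystander is knocked or carried away (distance of any of rivet_dish, beeswax, thread_spool from where it was at the start of the episode above 0.03 m).
It also fails if it takes over 61 s, if anything falls off the work surface, if the arm or the gripper's body presses on something with over 40 N, if the wrist force passes 120 N, or if a joint passes its speed limit or range.

ROBOT

A 6-joint arm with a two-finger parallel gripper is mounted at the origin on a cart in front of the work surface, level with it; the furniture and walls round the work are solid. World frame = base frame: x ahead of the robot, y to its left, z up, the work surface at z = 0. Lengths are in m, angles in rad, forces in N, time in s.
With the tool pointing down it reaches from about 0.3 to 0.875 m from the base axis. Payload 6.4 kg.
Tool frame: the origin (TCP) lies at the very end of the fingers, on their centre line; the grasp point (between the pads) lies 19 mm behind it (ctrl.hold_point_z is the distance from the TCP to the grasp point, in m); y points along the fingers, x is the direction in which the jaws open and shut, and the axes are right-handed (so a half turn about y gives the same grasp; the last joint's range is limited). The gripper opens to 85 mm and grips with 20 to 120 N. Pads are 22 mm wide; open, the fingers measure 114 mm over their backs; the gripper's body (76 mm by 85 mm) begins 54 mm behind the grasp point. The pads swing forward as they close: fully open they stand 13 mm farther back than shut.
Start: joints at [-1.498, 0.181, 1.607, -0, 1.354, -0.206], TCP at [0.158, -0.553, 0.231] pointing down, gripper open.
Joint ranges: [-2.99, 2.99], [-0.89, 2.07], [0.3, 2.58], [-1.14, 4.28], [0, 2.63], [-3.12, 3.12]. Speed limits (rad/s): [2.57, 2.57, 3.01, 3.14, 3.14, 3.14].

INTERFACE

Orientations are given as a unit quaternion [w, x, y, z].
In Python, from bench import ctrl, imaging gives the robot as it stands.
- The arm moves only by the shell command python3 -m jog 'ROWS'. ROWS is JSON, a list of rows, each a list of 3 entries, a list of its own where there are three numbers: the shift along the tool's x, y, z in cm, then the turn, a rotation vector about the tool's x, y, z in rad, then the finger opening in cm, from 0 to 8.54. A call has 1 to 12 rows; each row shifts and turns the pose as measured when the row begins, along the tool's axes as they then stand; what a row does not reach is not made up. A row lasts 1/12 s, in which the tool goes at most 41.7 mm and 7.16 degrees, less where a joint would pass 70% of its speed; a pose out of reach is approached as far as the arm can. A call is refused whole if a number of a shift passes 4.17 or a number of a turn 0.125, either way. A call with a gripper value outside its range is refused whole. The fingers move at their own pace and stop on an object; the grip force is fixed at half the most. Time passes only in rows, so rows that do not move let the fingers close. It gives the time, the measured TCP pose, the force and the opening at its end, in the units of the state.
- ctrl.get_obs(): the state, without advancing time (a new reading comes with each control period).
- imaging.camera(name): name is "side" or "top"; returns a dict with "frame" (400x640x3 uint8, red, green, blue), "depth" (400x640 float32, m along the optical axis (not along the pixel's ray), 0 where there is no reading), "K" (3x3 intrinsics, pixels), "R" (3x3) and "t" (3): a world point X has camera coordinates R X + t. Camera axes: x right, y down, z forward; pixel columns grow to the right and rows downward; lengths in m; the calibration is good to about 2 mm. A picture is of the moment at which its call begins.
- ctrl.hand_in(): hands the job in, once; it reports no verdict.
The state is a dict: "time_s": time; "q": joint angles; "dq": joint speeds; "joint_efforts": joint torques, N m; "eef_pos": TCP position; "eef_rot": TCP orientation; "wrist_force": force on the tool from outside, world axes, zero at the start; "torque": the same for the moment, N m; "opening": opening from 0.0 (shut) to 1.0 (fully open).
Only numpy, scipy, OpenCV 4.12 (cv2) and the standard library are available. Lean on these libraries where they do the work, as an engineer would, in place of code of your own. Each camera call takes 0.05 s, during which the arm holds its last target. There are 200 camera calls.

## Working session

There is one attempt and no reset: what is moved stays moved. The work goes in short steps, Python scripts to look and compute and a shell command to move; the robot and the scene stay as the last step left them, time stands still between calls to the robot, and variables do not carry over. Pictures are saved under pics/ and viewed, about 8 in all and at most 12, crops included, and the job is handed in when it is done.

```bash
ls; mkdir -p pics; cat > h.py <<'E'
import numpy as np, cv2
from bench import ctrl, imaging
from scipy.spatial.transform import Rotation as R
def snap(n,f):
    c=imaging.camera(n); cv2.imwrite('pics/'+f,c['frame'][:,:,::-1]); np.savez('pics/'+f[:-4]+'.npz',**c); return c
def px(c,u,v,z=None):
    "world point of pixel by depth, or on plane z"
    ray=np.linalg.inv(c['K'])@[u,v,1]
    if z is None:
        return c['R'].T@(ray*c['depth'][int(v),int(u)]-c['t'])
    o=-c['R'].T@c['t']; d=c['R'].T@ray
    return o+d*(z-o[2])/d[2]
def cloud(c):
    v,u=np.mgrid[:400,:640]; d=c['depth']
    P=np.stack([(u-c['K'][0,2])/c['K'][0,0]*d,(v-c['K'][1,2])/c['K'][1,1]*d,d],-1)
    return (P-c['t'])@c['R']
def pose():
    o=ctrl.get_obs(); q=o['eef_rot']; return o, R.from_quat([q[1],q[2],q[3],q[0]]).as_matrix()
E
python3 - <<'E'
from h import *
for n in('top','side'): c=snap(n,n+'0.png'); print(n,-c['R'].T@c['t'],c['R'][2],c['K'][0])
o,M=pose(); print(o,M)
E
```

```text
pics
top [ 0.43580421 -0.32177939  0.87877832] [ 0.15128512  0.03329718 -0.9879292 ] [397.14085795   0.         323.65340851]
side [ 0.30482134 -0.96493302  0.51825582] [ 0.29753393  0.76985122 -0.56462612] [459.1031024   0.        314.3744594]
{'time_s': 0.1, 'q': array([-1.49830273e+00,  1.81460883e-01,  1.60788336e+00,  2.02173719e-05,
        1.35381156e+00, -2.06276154e-01]), 'dq': array([-7.30721638e-04, -2.14894225e-03, -2.97925590e-03, -2.04118991e-04,
        7.12354192e-04, -6.19595636e-05]), 'joint_efforts': array([ 6.41494553e-04, -4.45874441e+01, -3.52238810e+01, -3.07491346e-04,
        4.14188733e-03,  2.23972683e-05]), 'eef_pos': array([ 0.15822479, -0.55229667,  0.23048946]), 'eef_rot': array([ 0.56503734, -0.56419608,  0.42604347, -0.4253264 ]), 'wrist_force': array([ 0.16326421,  0.40302359, -0.30969364]), 'torque': array([-0.04312972,  0.01781407, -0.00062432]), 'opening': 0.998011746163315} [[ 2.75168833e-01 -9.35272845e-05  9.61395915e-01]
 [-9.61394708e-01  1.56046864e-03  2.75168640e-01]
 [-1.52596395e-03 -9.99998778e-01  3.39475699e-04]]
```

View pics/top0.png

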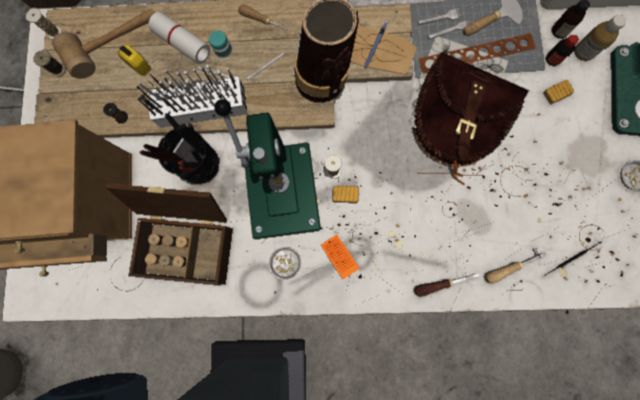

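View pics/side0.png

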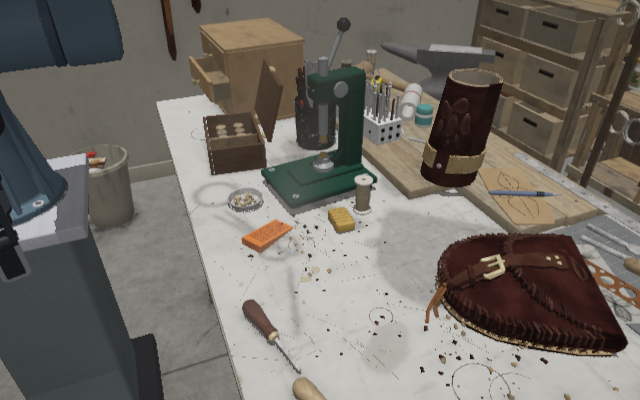

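```bash
python3 - <<'E'
from h import *
T=dict(np.load('pics/top0.npz')); S=dict(np.load('pics/side0.npz'))
a=cv2.resize(T['frame'][130:290,230:370],None,fx=5,fy=5,interpolation=2)[:,:,::-1]
cv2.imwrite('pics/c1.png',cv2.resize(a,(525,600)))
for n,c in(('T',T),('S',S)):
    P=cloud(c); f=c['frame'].astype(int); hsv=cv2.cvtColor(c['frame'],cv2.COLOR_RGB2HSV)
    # orange wedge
    m=((hsv[...,0]<14)&(hsv[...,1]>190)&(hsv[...,2]>150)).astype(np.uint8)
    k,l,s,ce=cv2.connectedComponentsWithStats(m); i=1+np.argmax(s[1:,4]); w=P[(l==i)]
    print(n,'wedge',s[i],w.min(0),w.max(0),np.median(w,0))
    cv2_rect=cv2.minAreaRect((w[:,:2]*1000).astype(np.float32)); print(cv2_rect, cv2.boxPoints(cv2_rect))
    A=np.c_[w[:,:2],np.ones(len(w))]; print('plane',np.linalg.lstsq(A,w[:,2],rcond=None)[0])
    # press base plate
    m=(hsv[...,0]>60)&(hsv[...,0]<95)&(hsv[...,1]>120)&(P[...,2]>.02)&(P[...,2]<.045)&(P[...,0]<.7)
    k,l,s,ce=cv2.connectedComponentsWithStats(m.astype(np.uint8)); i=1+np.argmax(s[1:,4]); w=P[l==i]
    r=cv2.minAreaRect((w[:,:2]*1000).astype(np.float32)); print('base',s[i],r,cv2.boxPoints(r),np.median(w[:,2]))
E
```

```text
T wedge [322 236  36  42 735] [ 0.41782185 -0.3612443  -0.00131354] [ 0.5074454  -0.28647923  0.87877832] [ 0.46117005 -0.32433741  0.00827907]
((462.7268371582031, -323.8551330566406), (85.60222625732422, 40.59302520751953), 31.79152488708496) [[ 415.65433 -329.15262]
 [ 437.03995 -363.6555 ]
 [ 509.79935 -318.55765]
 [ 488.41373 -284.05478]]
plane [-0.65710585  0.40048784  0.44756133]
base [247 164  50  66 781] ((607.0460815429688, -164.0627899169922), (138.66177368164062, 100.48786926269531), 18.97275161743164) [[ 525.1465  -139.0892 ]
 [ 557.8169  -234.11789]
 [ 688.9457  -189.03638]
 [ 656.27527  -94.00769]] 0.031255899273233675Traceback (most recent call last):
  File "<stdin>", line 9, in <module>
    return _wrapfunc(a, 'argmax', axis=axis, out=out, **kwds)
    return bound(*args, **kwds)
ValueError: attempt to get argmax of an empty sequence
```

View pics/c1.png

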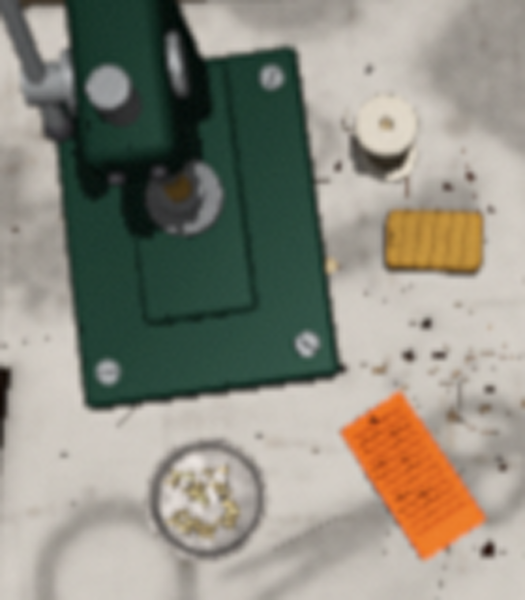

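The enlarged crop shows the press front toward the robot. The front-right screw is at about (307,344). The wedge corners are at (341,432), (402,393), (484,520) and (424,558), the dish is at (208,497), the beeswax at (433,240) and the spool at (386,128).

```bash
python3 - <<'E'
from h import *
T=dict(np.load('pics/top0.npz')); S=dict(np.load('pics/side0.npz'))
g=lambda u,v,z:np.round(px(T,230+u/3.75-.4,130+v/3.75-.4,z)*1000,1)
print('base FL FR RR',g(88,407,.032),g(340,372,.032),g(296,47,.032))
print('screws FL FR RR',g(108,372,.033),g(307,344,.033),g(271,77,.033))
for n,(u,v) in dict(a=(341,432),b=(402,393),c=(484,520),d=(424,558)).items(): print(n,g(u,v,.0025),g(u,v,.016))
print('dish',g(208,497,.016),'wax',g(385,212,.02),g(483,270,.02),'spool',g(386,125,.07))
P=cloud(T)
for u,v in [(375,418),(390,440),(412,475),(435,505),(450,530)]: print('z along wedge',P[int(130+v/3.75),int(230+u/3.75)]*1000)
a=cv2.resize(S['frame'][170:270,200:400],None,fx=4,fy=4,interpolation=2)[:,:,::-1]; cv2.imwrite('pics/c2.png',a)
E
```

```text
base FL FR RR [ 505.1 -140.    32. ] [ 521.2 -284.9   32. ] [ 714.7 -263.3   32. ]
screws FL FR RR [ 524.8 -151.7   33. ] [ 537.7 -266.4   33. ] [ 696.6 -248.3   33. ]
a [ 488.7 -283.4    2.5] [ 487.9 -284.    16. ]
b [ 510.7 -319.9    2.5] [ 509.5 -319.9   16. ]
c [ 435.6 -365.2    2.5] [ 435.6 -364.6   16. ]
d [ 414.7 -329.8    2.5] [ 415.  -329.7   16. ]
dish [ 452.6 -206.4   16. ] wax [ 616. -313.   20.] [ 579.7 -369.2   20. ] spool [ 655.1 -315.5   70. ]
z along wedge [ 496.66534395 -304.42030261    0.65455499]
z along wedge [ 483.14102697 -312.89303286    2.23866754]
z along wedge [ 463.02067972 -323.27344881    8.21185657]
z along wedge [ 445.38857401 -337.87184273   10.40133993]
z along wedge [ 430.26593967 -345.85897505   15.11271923]
```

View pics/c2.png

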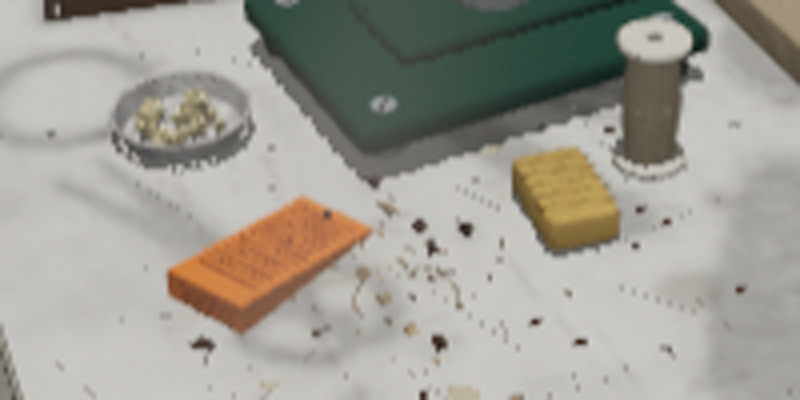

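The thin end points toward the press, and the wedge yaw is about 31.6°. Screw spacings measure 115.4 and 159.9 mm against the given 116 and 160. The bare foot is at about (538,-266) mm and the heel at about (424,-348), so the heel-to-foot line has yaw 35.7°. Next I turn the tool to that yaw, set the fingers nearly shut, and approach behind the heel.

```bash
python3 -m jog '[[[0,0,0],[0,-0.115,0],1],[[0,0,0],[0,-0.115,0],1],[[0,0,0],[0,-0.115,0],1],[[0,0,3],[0,0,0],1],[[0,0,3],[0,0,0],1],[[0,0,3],[0,0,0],1],[[0,0,3],[0,0,0],1],[[0,0,3],[0,0,0],1],[[0,0,3],[0,0,0],1],[[0,0,0],[0,0,0],1],[[0,0,0],[0,0,0],1]]'
cat > rel.py <<'E'
# tool-frame cm shift (and yaw error rad) to a world target in mm: x y z yaw_deg
import sys; from h import *
o,M=pose(); t=np.array(list(map(float,sys.argv[1:4])))
print('tcp',np.round(o['eef_pos']*1000,1),'zyaw',np.degrees(np.arctan2(M[1,2],M[0,2])).round(2),'ydir',M[:,1].round(3),'F',o['wrist_force'].round(2),'open',round(o['opening'],3),'t',o['time_s'],'q',o['q'].round(2))
print('shift cm',np.round(M.T@(t-o['eef_pos']*1000)/10,2))
E
python3 rel.py 391.5 -371.4 6
python3 - <<'E'
from h import *
S=dict(np.load('pics/side0.npz')); T=dict(np.load('pics/top0.npz'))
print('side screw',px(S,200+384/4-.4,170+103/4-.4,.033)*1000, 'side heel mid', px(S,200+241/4-.4,170+331/4-.4,0)*1000,px(S,200+170/4,170+292/4,0)*1000)
P=cloud(T).reshape(-1,3); h=np.radians(6.45); d=P[:,:2]-np.array([.5377,-.2664]); x=d@[np.cos(h),np.sin(h)]-.08; y=d@[-np.sin(h),np.cos(h)]-.058
for a,b in((.05,.1),(.1,.15),(.15,.2),(.2,.25),(.25,.32)):
    m=(P[:,2]>a)&(P[:,2]<b)&(abs(x)<.12)&(abs(y)<.1); print(a,m.sum(),x[m].min() if m.any() else 0,y[m].min() if m.any() else 0)
E
```

```text
time_s: 1.02
eef_pos: [0.306, -0.4376, 0.225]
eef_rot: [0.635, -0.628, 0.32, -0.315]
wrist_force: [-0.4, -0.2, 0.6]
opening: 0.118
tcp [ 306.  -437.6  225. ] zyaw 36.59 ydir [-0.003  0.011 -1.   ] F [-0.43 -0.19  0.55] open 0.118 t 1.0167 q [-1.18  0.1   1.71  0.    1.34 -0.25]
shift cm [1.000e-02 2.196e+01 1.070e+01]
side screw [ 538.04104588 -261.87601552   33.        ] side heel mid [ 435.72649293 -359.94378286    0.        ] [ 414.17107235 -323.30375282    0.        ]
0.05 328 -0.010383686962417024 -0.02192639842113301
0.1 75 0.002299135994345544 -0.022094813719480202
0.15 110 -0.013532707547616193 -0.026778440450172403
0.2 1896 -0.017216164736256853 -0.027031357656190053
0.25 512 0.0021555925304149737 -0.00911573994568387
```

```bash
python3 -m jog '[[[0,3.2,1.7],[0,0,0],1],[[0,3.2,1.7],[0,0,0],1],[[0,3.2,1.7],[0,0,0],1],[[0,3.2,1.7],[0,0,0],1],[[0,3.2,1.7],[0,0,0],1],[[0,3.2,1.7],[0,0,0],1],[[0,0,0],[0,0,0],1],[[0,0,0],[0,0,0],1]]'
python3 rel.py 392 -368.5 6
```

```text
time_s: 1.68
eef_pos: [0.3861, -0.381, 0.0274]
eef_rot: [0.631, -0.63, 0.321, -0.318]
wrist_force: [0.6, -0.3, 0.8]
opening: 0.119
tcp [ 386.1 -381.    27.4] zyaw 36.26 ydir [-0.003  0.003 -1.   ] F [ 0.62 -0.33  0.76] open 0.119 t 1.6833 q [-1.    0.39  1.81 -0.    0.94 -0.06]
shift cm [-0.65  2.15  1.22]
```

```bash
python3 -m jog '[[[-0.3,0.7,0.3],[0,0.01,0],1],[[-0.3,0.7,0.3],[0,0,0],1],[[0,0.6,0.3],[0,0,0],1],[[0,0.1,0],[0,0,0],1],[[0,0,0],[0,0,0],1]]'
python3 rel.py 392 -368.5 6
python3 - <<'E'
from h import *
c=snap('top','t1.png'); s=snap('side','s1.png')
a=cv2.resize(c['frame'][180:280,250:390],None,fx=4,fy=4,interpolation=2); b=cv2.resize(s['frame'][170:270,200:340],None,fx=4,fy=4,interpolation=2)
cv2.imwrite('pics/m1.png',cv2.resize(np.vstack([a,b])[:,:,::-1],(420,600)))
E
```

```text
time_s: 2.1
eef_pos: [0.3894, -0.3762, 0.01]
eef_rot: [-0.627, 0.63, -0.323, 0.325]
wrist_force: [-0.2, -0.4, 0.8]
opening: 0.116
tcp [ 389.4 -376.2   10. ] zyaw 35.39 ydir [ 0.001 -0.004 -1.   ] F [-0.17 -0.39  0.79] open 0.116 t 2.1 q [-0.99  0.41  1.82 -0.    0.9  -0.03]
shift cm [-0.48  0.4   0.66]
```

View pics/m1.png

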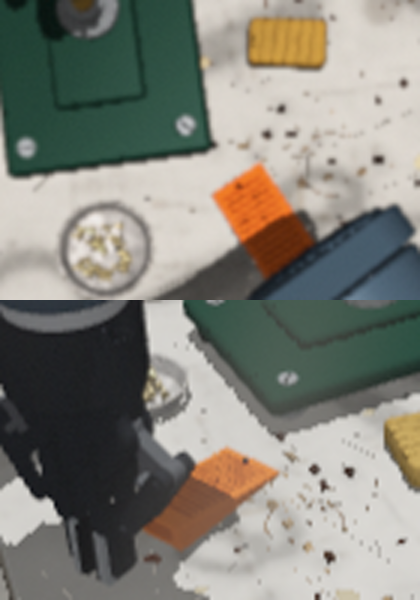

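The fingers are behind the heel with a clear gap, seen in the lower half around (100,560). I lower, correct sideways, and start the push.

```bash
python3 -m jog '[[[-0.3,0.3,0.2],[0,0,0],1],[[-0.2,0.2,0.4],[0,0,0],1],[[0,0,0.5],[0,0,0],1],[[0,0,0.5],[0,0,0],1],[[0,0,0.5],[0,0,0],1],[[0,0,0.5],[0,0,0],1],[[0,0,0.5],[0,0,0],1],[[0,0,0.5],[0,0,0],1],[[0,0,0.5],[0,0,0],1],[[0,0,0.5],[0,0,0],1],[[0,0,0],[0,0,0],1]]'
python3 rel.py 424.5 -345 6
cat > wedge.py <<'E'
import sys; from h import *
tag=sys.argv[1]
for n in('top','side'):
    c=snap(n,n+tag+'.png'); P=cloud(c); hsv=cv2.cvtColor(c['frame'],cv2.COLOR_RGB2HSV)
    m=((hsv[...,0]<14)&(hsv[...,1]>190)&(hsv[...,2]>60)&(P[...,2]<.03)&(abs(P[...,0]-.5)<.12)&(abs(P[...,1]+.31)<.09)).astype(np.uint8)
    v,u=np.nonzero(m); print(n,len(u), 'bbox u',u.min(),u.max(),'v',v.min(),v.max())
    w=np.array([px(c,a,b,P[b,a,2].clip(0,.016)) for a,b in zip(u,v)])*1000
    if n=='top':
        r=cv2.minAreaRect(w[:,:2].astype(np.float32)); print(np.round(r[0]),np.round(r[1]),round(r[2],1)); print(np.round(cv2.boxPoints(r)))
a=cv2.resize(np.load('pics/top%s.npz'%tag)['frame'][180:280,250:390],None,fx=4,fy=4,interpolation=2); b=cv2.resize(c['frame'][170:270,200:340],None,fx=4,fy=4,interpolation=2)
cv2.imwrite('pics/m%s.png'%tag,cv2.resize(np.vstack([a,b])[:,:,::-1],(420,600)))
E
python3 wedge.py 2
```

```text
time_s: 3.12
eef_pos: [0.4292, -0.3433, 0.0065]
eef_rot: [-0.627, 0.63, -0.322, 0.326]
wrist_force: [0.0, 0.2, -0.3]
opening: 0.114
tcp [ 429.2 -343.3    6.5] zyaw 35.44 ydir [ 0.003 -0.008 -1.   ] F [ 0.03  0.19 -0.34] open 0.114 t 3.1167 q [-0.89  0.43  1.81 -0.    0.89  0.07]
shift cm [-0.13  0.05 -0.48]
top 21 bbox u 316 328 v 232 241
[ 507. -287.] [ 3. 33.] 35.2
[[ 496. -274.]
 [ 515. -301.]
 [ 518. -300.]
 [ 499. -272.]]Traceback (most recent call last):
  File "wedge.py", line 6, in <module>
    v,u=np.nonzero(m); print(n,len(u), 'bbox u',u.min(),u.max(),'v',v.min(),v.max())
                                                ~~~~~^^
    return umr_minimum(a, axis, None, out, keepdims, initial, where)
ValueError: zero-size array to reduction operation minimum which has no identity
```

```bash
python3 - <<'E'
from h import *
t=np.load('pics/top2.npz')['frame'];s=np.load('pics/side2.npz')['frame']
a=cv2.resize(t[180:280,250:390],None,fx=4,fy=4,interpolation=2); b=cv2.resize(s[170:270,200:340],None,fx=4,fy=4,interpolation=2)
cv2.imwrite('pics/m2.png',np.hstack([a,b])[:,:,::-1][:,180:980])
E
```

```text
(no output)
```

View pics/m2.png

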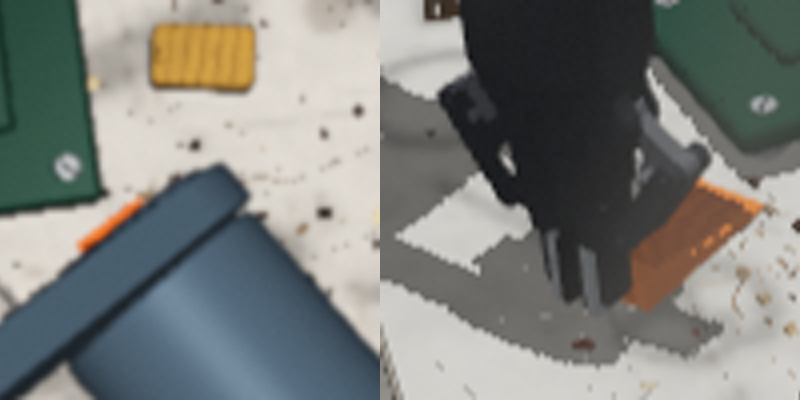

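The wedge is aligned with the tool at about 35°, and its heel is against the fingers. The foot is at wedge x≈82 mm, about 4 mm to the left. I push about 43 mm more with a 2° steer left.

```bash
python3 -m jog '[[[0,0,0.4],[0,-0.012,0],1],[[0,0,0.45],[0,-0.012,0],1],[[0,0,0.45],[0,-0.012,0],1],[[0,0,0.45],[0,0,0],1],[[0,0,0.45],[0,0,0],1],[[0,0,0.45],[0,0,0],1],[[0,0,0.45],[0,0,0],1],[[0,0,0.4],[0,0,0],1],[[0,0,0.3],[0,0,0],1],[[0,0,0],[0,0,0],1]]'
python3 rel.py 429.2 -343.3 6.5
python3 - <<'E'
from h import *
t=snap('top','top3.png')['frame'];s=snap('side','side3.png')['frame']
a=cv2.resize(t[180:280,250:350],None,fx=4,fy=4,interpolation=2); b=cv2.resize(s[150:250,230:330],None,fx=4,fy=4,interpolation=2)
cv2.imwrite('pics/m3.png',np.hstack([a,b])[:,:,::-1])
E
```

```text
time_s: 4.05
eef_pos: [0.4617, -0.3188, 0.0064]
eef_rot: [-0.632, 0.637, -0.31, 0.314]
wrist_force: [0.0, -0.0, -0.2]
opening: 0.117
tcp [ 461.7 -318.8    6.4] zyaw 37.66 ydir [ 0.002 -0.008 -1.   ] F [ 0.02 -0.   -0.22] open 0.117 t 4.05 q [-0.81  0.45  1.78 -0.    0.91  0.1 ]
shift cm [-0.05  0.   -4.06]
```

View pics/m3.png

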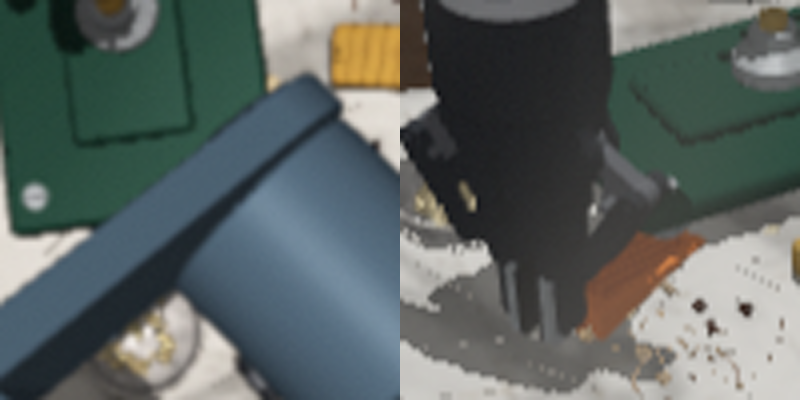

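```bash
python3 - <<'E'
from h import *
S=dict(np.load('pics/side3.npz'))
p=px(S,279.1,234.6,0)[:2]*1000; y=np.radians(37.6); d=np.array([np.cos(y),np.sin(y)]); n=np.array([-d[1],d[0]])
c=p+22*n+45*d; f=np.array([538,-261.9])-c; print(p,c,'foot in wedge',f@d,f@n)
t=np.array([461.7,-318.8]); print('tcp->heel',(p-t)@d)
E
python3 -m jog '[[[0,0,0.3],[0,0,0],1],[[0,0,0.3],[0,0,0],1],[[0,0,0.2],[0,0,0],1],[[0,0,0.1],[0,0,0],1],[[0,0,0],[0,0,0],1]]'
python3 rel.py 461.7 -318.8 6.4
```

```text
[ 482.07623202 -325.34715401] [ 504.30607236 -280.46024948] foot in wedge 38.019796369303215 -5.8530935618130355
tcp->heel 12.149163244679984
time_s: 4.57
eef_pos: [0.4686, -0.3135, 0.0063]
eef_rot: [-0.632, 0.637, -0.31, 0.314]
wrist_force: [-0.1, -1.0, 1.4]
opening: 0.119
tcp [ 468.6 -313.5    6.3] zyaw 37.59 ydir [ 0.002 -0.008 -1.   ] F [-0.09 -0.96  1.45] open 0.119 t 4.5667 q [-0.8   0.46  1.77 -0.01  0.91  0.12]
shift cm [-0.   -0.01 -0.87]
```

```bash
for i in 1; do :; done; python3 -m jog '[[[0,0,0.15],[0,0,0],1],[[0,0,0.1],[0,0,0],1],[[0,0,0],[0,0,0],1]]'; python3 rel.py 461.7 -318.8 6.4
python3 -m jog '[[[0,0,0.1],[0,0,0],1],[[0,0,0.1],[0,0,0],1],[[0,0,0],[0,0,0],1]]'; python3 rel.py 461.7 -318.8 6.4
```

```text
time_s: 4.82
eef_pos: [0.4707, -0.3119, 0.0063]
eef_rot: [-0.632, 0.637, -0.31, 0.314]
wrist_force: [-0.1, -0.6, 0.3]
opening: 0.121
tcp [ 470.7 -311.9    6.3] zyaw 37.59 ydir [ 0.002 -0.008 -1.   ] F [-0.12 -0.6   0.31] open 0.121 t 4.8167 q [-0.79  0.46  1.77 -0.01  0.91  0.13]
shift cm [-0.   -0.01 -1.14]
time_s: 5.07
eef_pos: [0.4721, -0.3109, 0.0063]
eef_rot: [-0.632, 0.637, -0.311, 0.314]
wrist_force: [-0.5, -1.1, 0.4]
opening: 0.121
tcp [ 472.1 -310.9    6.3] zyaw 37.59 ydir [ 0.001 -0.008 -1.   ] F [-0.53 -1.11  0.39] open 0.121 t 5.0667 q [-0.79  0.46  1.76 -0.01  0.91  0.13]
shift cm [-0.01 -0.01 -1.31]
```

```bash
python3 -m jog '[[[0,0,0.1],[0,0,0],1],[[0,0,0.1],[0,0,0],1],[[0,0,0],[0,0,0],1]]'|grep -E 'pos|force'
python3 -m jog '[[[0,0,0.1],[0,0,0],1],[[0,0,0.05],[0,0,0],1],[[0,0,0],[0,0,0],1]]'|grep -E 'pos|force';python3 rel.py 461.7 -318.8 6.4
```

```text
eef_pos: [0.4728, -0.3104, 0.0063]
wrist_force: [0.3, -0.1, 0.1]
eef_pos: [0.4731, -0.3102, 0.0063]
wrist_force: [-1.0, 0.1, 0.1]
tcp [ 473.1 -310.2    6.3] zyaw 37.59 ydir [-0.002 -0.01  -1.   ] F [-1.01  0.06  0.1 ] open 0.117 t 5.5667 q [-0.79  0.46  1.76 -0.01  0.91  0.14]
shift cm [-0.01  0.   -1.43]
```

```bash
python3 -m jog '[[[0,0,0.2],[0,0,0],1],[[0,0,0.1],[0,0,0],1]]'|grep -E 'pos|force';python3 rel.py 461.7 -318.8 6.4
python3 - <<'E'
from h import *
s=snap('side','side4.png')['frame']
cv2.imwrite('pics/m4.png',cv2.resize(s[170:250,260:360],None,fx=7,fy=7,interpolation=2)[:,:,::-1])
E
```

```text
eef_pos: [0.474, -0.3096, 0.0063]
wrist_force: [-6.2, -3.6, 2.5]
tcp [ 474.  -309.6    6.3] zyaw 37.63 ydir [-0.005 -0.012 -1.   ] F [-6.2  -3.6   2.47] open 0.117 t 5.7333 q [-0.78  0.46  1.76 -0.02  0.91  0.14]
shift cm [-0.02  0.01 -1.54]
```

View pics/m4.png

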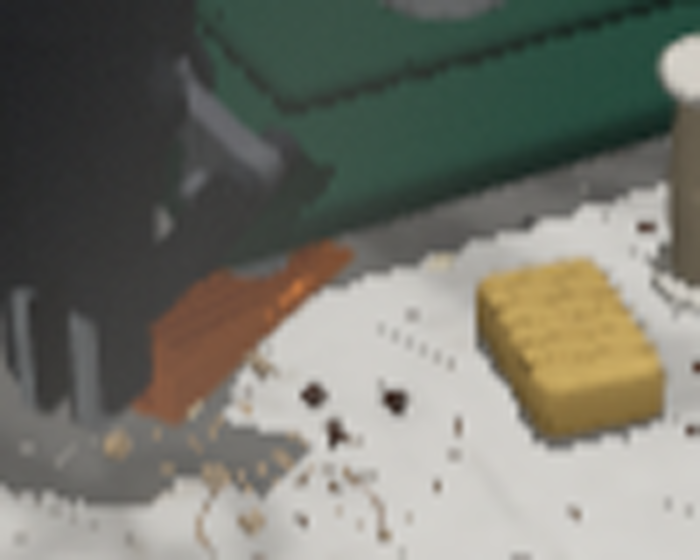

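The push met about 7 N of resistance along the wedge, and the stud is visible sitting on the wedge at crop (265,265). The wedge is snug, so I back off straight, rise, and shut the fingers.

```bash
python3 -m jog '[[[0,0,-0.5],[0,0,0],1],[[0,0,-1],[0,0,0],1],[[0,0,-1.5],[0,0,0],1],[[0,-0.5,-1.5],[0,0,0],1],[[0,-2,-1],[0,0,0],1],[[0,-3,-1],[0,0,0],0],[[0,-3,-2],[0,0,0],0],[[0,-3,-3],[0,0,0],0],[[0,-1,-3],[0,0,0],0],[[0,0,-3],[0,0,0],0],[[0,0,0],[0,0,0],0],[[0,0,0],[0,0,0],0]]'
python3 rel.py 538 -264 60
python3 - <<'E'
from h import *
t=snap('top','top5.png')['frame'];s=snap('side','side5.png')['frame']
a=cv2.resize(t[180:260,260:360],None,fx=6,fy=6,interpolation=2); b=cv2.resize(s[170:250,240:340],None,fx=6,fy=6,interpolation=2)
cv2.imwrite('pics/m5.png',cv2.resize(np.vstack([a,b])[:,:,::-1],(375,600)))
E
```

```text
time_s: 6.78
eef_pos: [0.3287, -0.4189, 0.1373]
eef_rot: [-0.632, 0.638, -0.31, 0.313]
wrist_force: [1.6, 0.2, 0.0]
opening: 0.002
tcp [ 328.7 -418.9  137.3] zyaw 37.72 ydir [ 0.001 -0.01  -1.   ] F [1.6  0.17 0.03] open 0.002 t 6.7833 q [-1.13  0.19  1.8  -0.    1.14 -0.21]
shift cm [ 0.49  7.59 26.07]
```

View pics/m5.png

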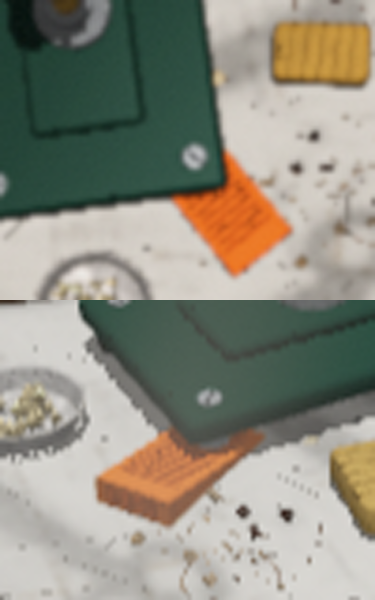

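```bash
python3 - <<'E'
from h import *
T=dict(np.load('pics/top5.npz')); S=dict(np.load('pics/side5.npz'))
g=lambda u,v,z:px(T,260+u/3.75-.4,180+v/3.75-.4,z)[:2]*1000
s=lambda u,v,z:px(S,240+u/3.75-.4,170+(v-300)/3.75-.4,z)[:2]*1000
for n,a,b,f in(('top',g(291,230,.016),g(238,275,.016),g(195,156,.033)),('side',s(168,525,0),s(98,490,0),s(209,397,.033))):
    h=(a+b)/2; l=(b-a)/np.linalg.norm(b-a); d=np.array([l[1],-l[0]]); r=f-h
    print(n,'foot',f,'width',np.linalg.norm(b-a),'yaw',np.degrees(np.arctan2(d[1],d[0])),'foot in wedge',r@d-45,r@l)
E
```

```text
top foot [ 537.95069054 -266.69471115] width 40.10687792890211 yaw 38.71359571602579 foot in wedge 21.811818384219393 -4.8538790339587585
side foot [ 537.42868006 -262.06280001] width 47.61878892599797 yaw 29.711756399265685 foot in wedge 17.34422920174144 1.41594227850676
```

The press has not moved: the screw is at (538,-267), the same as before. The wedge sits well inside the window. Before pressing, I check the arm's clearance to the press head.

```bash
python3 - <<'E'
from h import *
c=dict(np.load('pics/top3.npz')); s=dict(np.load('pics/side3.npz'))
tcp=np.array([.4617,-.3188,.0064]); y=np.radians(37.66); d=np.array([np.cos(y),np.sin(y)]); n=np.array([d[1],-d[0]])
for k,c0,b in(('t',c,'top5'),('s',s,'side5')):
    P=cloud(c0); df=np.abs(c0['depth']-np.load('pics/%s.npz'%b)['depth'])>.03
    P=P[df&(c0['depth']>0)]-tcp
    for a,e in((.02,.07),(.07,.12),(.12,.17),(.17,.23),(.23,.3),(.3,.4),(.4,.5)):
        q=P[(P[:,2]>a)&(P[:,2]<e)]
        if len(q)>5: z=q[:,:2]@d; x=q[:,:2]@n; print(k,a,e,len(q),'z',np.percentile(z,[1,99]).round(3),'x',np.percentile(x,[1,99]).round(3))
h=np.radians(6.45); e=np.array([np.cos(h),np.sin(h)]); m=np.array([-e[1],e[0]])
print('head corner front-right rel foot', (.063*e+.031*m)@d,(.063*e+.031*m)@n,'front-left',(.063*e+.085*m)@d,(.063*e+.085*m)@n)
E
```

```text
t 0.02 0.07 125 z [-0.026  0.748] x [-0.329  0.724]
t 0.07 0.12 98 z [-0.014  0.756] x [-0.507  0.73 ]
t 0.12 0.17 31 z [0.257 0.48 ] x [-0.504  0.276]
t 0.17 0.23 67 z [0.176 0.529] x [-0.421  0.268]
t 0.23 0.3 20 z [-0.046  0.283] x [-0.034  0.234]
t 0.3 0.4 6393 z [-0.06   0.059] x [-0.095  0.041]
t 0.4 0.5 10023 z [-0.069  0.051] x [-0.16  -0.039]
s 0.02 0.07 1315 z [-0.018  0.968] x [-1.514  0.493]
s 0.07 0.12 1735 z [-0.02   0.935] x [-1.503  0.061]
s 0.12 0.17 1141 z [-0.038  0.89 ] x [-1.49   0.036]
s 0.17 0.23 1751 z [-0.04   0.202] x [-0.03   0.038]
s 0.23 0.3 4405 z [-0.075  0.109] x [-0.529  0.038]
s 0.3 0.4 12121 z [-0.072  0.099] x [-0.504  0.046]
head corner front-right rel foot 0.06994571657688893 0.0061316174493787345 front-left 0.09792723627516449 -0.0400531696062635
```

```bash
python3 -m jog '[[[0,0,3],[0,0,0],0],[[0,0,3],[0,0,0],0],[[0,0,3],[0,0,0],0],[[0,0,3],[0,0,0],0],[[0,0,3],[0,0,0],0],[[0,0,3],[0,0,0],0],[[0,0,2.5],[0,0,0],0],[[0,0,1.5],[0,0,0],0],[[0,0,0.5],[0,0,0],0],[[0,0,0],[0,0,0],0]]'|grep -E 'pos|force'
python3 rel.py 534 -267.5 50
```

```text
eef_pos: [0.5175, -0.2597, 0.1269]
wrist_force: [0.4, -0.4, -0.0]
tcp [ 517.5 -259.7  126.9] zyaw 38.44 ydir [-0.007  0.005 -1.   ] F [ 0.4  -0.38 -0.01] open -0.001 t 7.7167 q [-0.67  0.31  1.68 -0.    1.17  0.23]
shift cm [1.7  7.68 0.82]
```

```bash
python3 -m jog '[[[0.6,1,0.3],[0,0,0],0],[[0.6,1.5,0.3],[0,0,0],0],[[0.5,1.5,0.2],[0,0,0],0],[[0,1.5,0],[0,0,0],0],[[0,1.2,0],[0,0,0],0],[[0,0.5,0],[0,0,0],0],[[0,0,0],[0,0,0],0]]'|grep -E 'pos|force'
python3 rel.py 534 -267.5 33
python3 - <<'E'
from h import *
s=snap('side','side6.png')['frame']; t=snap('top','top6.png')['frame']
a=cv2.resize(s[100:260,220:400],None,fx=3,fy=3,interpolation=2)
cv2.imwrite('pics/m6.png',a[:,:,::-1])
E
```

```text
eef_pos: [0.5313, -0.2672, 0.0496]
wrist_force: [-0.4, -0.5, 0.2]
tcp [ 531.3 -267.2   49.6] zyaw 38.6 ydir [-0.011  0.007 -1.   ] F [-0.37 -0.53  0.24] open 0.004 t 8.3 q [-0.66  0.45  1.66 -0.    1.04  0.23]
shift cm [0.21 1.66 0.2 ]
```

View pics/m6.png

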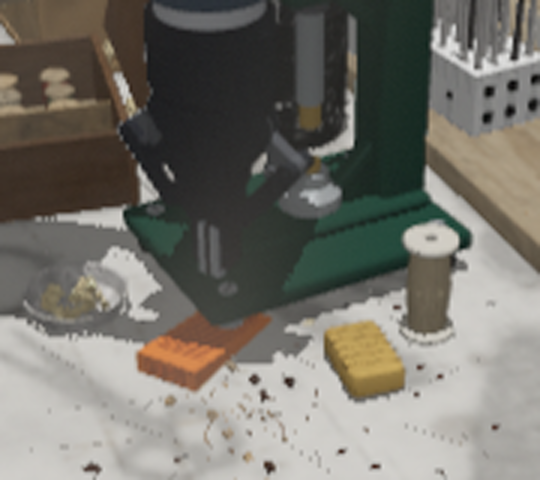

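The fingertips hang just above the screw (tips at crop (212,275), screw at (228,288)), and the bystanders are undisturbed. Now I lower and press.

```bash
python3 -m jog '[[[0.1,0.5,0.3],[0,0,0],0],[[0.1,0.4,0.2],[0,0,0],0],[[0,0.2,0],[0,0,0],0],[[0,0,0],[0,0,0],0]]'|grep -E 'pos|force'
python3 -m jog '[[[0,0.15,0],[0,0,0],0],[[0,0.15,0],[0,0,0],0],[[0,0.1,0],[0,0,0],0]]'|grep -E 'pos|force'
python3 rel.py 534 -267.5 33
```

```text
eef_pos: [0.5393, -0.2674, 0.0422]
wrist_force: [0.2, 0.6, 0.0]
eef_pos: [0.5401, -0.2677, 0.0388]
wrist_force: [-0.1, -0.3, -0.7]
tcp [ 540.1 -267.7   38.8] zyaw 38.61 ydir [-0.003  0.001 -1.   ] F [-0.11 -0.34 -0.74] open 0.003 t 8.9833 q [-0.66  0.48  1.65 -0.    1.02  0.24]
shift cm [-0.39  0.58 -0.46]
```

```bash
python3 -m jog '[[[0,0.2,-0.1],[0,0,0],0],[[0,0.15,-0.1],[0,0,0],0],[[0,0.1,0],[0,0,0],0]]'|grep -E 'pos|force'
python3 -m jog '[[[0,0.15,0],[0,0,0],0],[[0,0.1,0],[0,0,0],0]]'|grep -E 'pos|force'
python3 rel.py 538 -265 33
```

```text
eef_pos: [0.5384, -0.2691, 0.0341]
wrist_force: [1.1, 1.5, 0.2]
eef_pos: [0.5384, -0.2693, 0.032]
wrist_force: [-4.0, 3.1, 13.5]
tcp [ 538.4 -269.3   32. ] zyaw 38.61 ydir [-0.003  0.001 -1.   ] F [-3.96  3.06 13.48] open -0.001 t 9.4 q [-0.66  0.49  1.66 -0.    1.    0.24]
shift cm [-0.36 -0.1   0.23]
```

Contact is made at 13.5 N. I hold it with small downward rows, checking between calls.

```bash
for i in a; do python3 -m jog '[[[0,0.08,0],[0,0,0],0],[[0,0.08,0],[0,0,0],0]]'|grep -E 'time|pos|force'; done
python3 -m jog '[[[0,0.1,0],[0,0,0],0],[[0,0.1,0],[0,0,0],0]]'|grep -E 'time|pos|force'
python3 -m jog '[[[0,0.1,0],[0,0,0],0],[[0,0.1,0],[0,0,0],0]]'|grep -E 'time|pos|force'
```

```text
time_s: 9.57
eef_pos: [0.5384, -0.2692, 0.032]
wrist_force: [-2.3, 2.4, 7.8]
time_s: 9.73
eef_pos: [0.5384, -0.2692, 0.032]
wrist_force: [-3.9, 1.3, 8.6]
time_s: 9.9
eef_pos: [0.5384, -0.2692, 0.032]
wrist_force: [-3.7, 2.8, 8.9]
```

```bash
python3 -m jog '[[[0,0.14,0],[0,0,0],0],[[0,0.14,0],[0,0,0],0],[[0,0.14,0],[0,0,0],0]]'|grep -E 'time|pos|force'
python3 -m jog '[[[0,0.15,0],[0,0,0],0],[[0,0.15,0],[0,0,0],0],[[0,0.15,0],[0,0,0],0],[[0,0.15,0],[0,0,0],0]]'|grep -E 'time|pos|force'
```

```text
time_s: 10.15
eef_pos: [0.5384, -0.2692, 0.0319]
wrist_force: [-5.0, 3.1, 11.8]
time_s: 10.48
eef_pos: [0.5384, -0.2693, 0.032]
wrist_force: [-5.0, 3.7, 12.3]
```

The force held between 7.8 and 12.3 N for about a second with no sinking (z steady at 32.0 mm). I release straight up and withdraw.

```bash
python3 -m jog '[[[0,-0.3,0],[0,0,0],0],[[0,-0.8,0],[0,0,0],0],[[0,-1.5,0],[0,0,0],0],[[0,-2.5,0],[0,0,0],0],[[0,-2.5,-1],[0,0,0],0],[[0,-2,-2.5],[0,0,0],0],[[0,-1,-3],[0,0,0],0],[[0,0,-3.5],[0,0,0],0],[[0,0,-3.5],[0,0,0],0],[[0,0,-3.5],[0,0,0],0],[[0,0,-2],[0,0,0],0],[[0,0,0],[0,0,0],0]]'|grep -E 'time|pos|force'
python3 - <<'E'
from h import *
t=snap('top','top7.png');s=snap('side','side7.png')
a=cv2.resize(t['frame'][180:260,260:360],None,fx=6,fy=6,interpolation=2); b=cv2.resize(s['frame'][170:250,240:340],None,fx=6,fy=6,interpolation=2)
cv2.imwrite('pics/m7.png',cv2.resize(np.vstack([a,b])[:,:,::-1],(375,600)))
# shift of scene against the pre-press and initial pictures
for n,c,boxes in(('top',t,dict(plate=(255,205,320,235),wedge=(305,215,340,255),dish=(268,245,302,280),wax=(330,182,362,206),spool=(322,150,345,180))),):
  for k,(u0,v0,u1,v1) in boxes.items():
    tm=c['frame'][v0:v1,u0:u1]
    for ref in ('top0','top5'):
        r=np.load('pics/%s.npz'%ref)['frame'][v0-8:v1+8,u0-8:u1+8]; m=cv2.minMaxLoc(cv2.matchTemplate(r,tm,cv2.TM_CCOEFF_NORMED)); print(k,ref,round(m[1],3),np.array(m[3])-8)
E
```

```text
time_s: 11.48
eef_pos: [0.3874, -0.3935, 0.1498]
wrist_force: [0.3, -0.3, 0.2]
plate top0 0.854 [0 0]
plate top5 0.999 [0 0]
wedge top0 0.51 [ 0 -1]
wedge top5 0.997 [0 0]
dish top0 0.994 [0 0]
dish top5 0.994 [0 0]
wax top0 1.0 [0 0]
wax top5 1.0 [0 0]
spool top0 1.0 [0 0]
spool top5 1.0 [0 0]
```

View pics/m7.png

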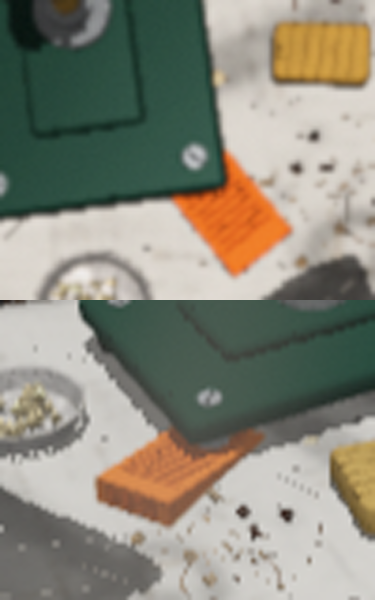

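The picture matches the one before pressing: wedge heel corners still at (291,230) and (238,275), screw at (195,156). Nothing else has moved and the arm is clear, so I hand in.

```bash
python3 -c "
from bench import ctrl; print(ctrl.hand_in())"
```

```text
the job is handed in; nothing more can be done
None
```

The wedge is under the bare foot and snug, the corner held firm when pressed, and the job is handed in (no verdict is reported). I pushed the wedge in by its heel with the nearly shut fingertips until about 7 N of resistance showed it had met the stud. I then pressed on the corner above the foot at about 8–13 N for about 1 s, and it did not sink. After that I withdrew clear of everything, at about 11.5 s on the clock.

**Last checks:** image matching after the release found no shift in the dish, beeswax or spool since the start, and none in the press or wedge since before the press-down. The front-right screw measured (538, -267) mm before the press-down, against (538, -266) mm at the start. The match of the press against the first picture was weaker (0.85), because the wedge now shows in that patch.

**Disagreements:**
- **Cameras:** the top and side cameras differ by about 5 mm in y.
- **Foot in the wedge frame:** the top camera puts the foot at x≈22, y≈-5 mm and the side camera at x≈17, y≈+1 mm. The side figure is near the 16 mm limit. The first-touch geometry and the push force point to about 24–25 mm, so I trusted that.
- **Tilt and wedge load:** I did not measure the press's tilt or the wedge's share of the load directly. I inferred both from the steady height and force.

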